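# Latch a two-half foot mould shut

### The job

The far half of the blue foot mould is still standing slightly open. Hook the wire loop of its draw latch over the keeper on the far half, then press the red-tailed lever down flat, past centre, so the latch stays shut by itself with the loop caught under the keeper's lip and the halves drawn together. Don't knock or shift the things lying around the mould.

Things in the scene. Friction and masses are not known exactly. Their poses are not given: they have to be found in the camera images.
- mould: Blue two-half foot mould, bolted down. Origin: on the bench under its middle. x points across the parting line from the near (fixed) half to the far (hinged) half, y along it to the toe end, z up. Plywood board 210 x 360 x 15 mm; blocks 190 (x) by 280 mm (y), flat top 100 mm above the bench. Latch centre line at y +40 mm: bracket and lever on the near half, keeper on the far half.
- ankle_stub (a point): Top of the steel pin on the pink plaster ankle stub (68 mm across) that stands on the mould's top at y -85 mm, near the heel end; 138 mm above the bench. Fixed.
- mould_half (a joint): Opening of the far half about an upright pin at the heel end (mould x 0, y -150 mm), rad. 0 = drawn shut. A stiff rubber seal holds it about 0.03 open (6 mm at the keeper) until the latch pulls it in; that takes about 80 N along the loop, up to about 8 N on the lever's tail.
- lever_pivot (a point): Lever pivot, at the middle of the lever's width, 124 mm above the bench; mould x -20, y +40 mm. Axes as the mould's; the lever turns about y.
- latch_lever (a joint): Lever angle about lever_pivot, rad. 0 = flat and shut, lying along -x of the mould, away from the keeper; grows as the tail lifts and swings up and over towards the keeper (1.57 = upright, stop at 2.1). Friction (0.05 N m) keeps it where it is left.
- lever_tail (a point): Middle of the upper face of the lever's red tail, 73 mm from the pivot along the lever and 10 mm off the pivot line, on the side that faces up when flat and the keeper when upright. Axes as the mould's when flat, turning with the lever. Lever: steel channel 66 mm wide; its tail ends 96 mm from the pivot.
- loop_pins (a point): Axis on which the loop turns in the lever, at mid width, 22 mm from lever_pivot; with the lever flat it lies on the tail side, 3 mm below the pivot (8 degrees). Turns with the lever: pulling the loop towards the keeper swings the lever up (about 4 N; with the lever near flat it has no leverage).
- latch_loop (a joint): Angle of the wire loop to the lever, rad; this minus latch_lever is the loop's rise above level (within 0.07). Its pins are stiff (0.035 N m): the loop stays where it is put, and as the lever is pressed down it is dragged upwards too unless caught under the keeper's lip.
- loop_bar (a point): Middle of the loop's front bar. x along the loop from pins to bar (within 0.07 rad), y along the bar. Loop: 6 mm steel wire, 84 mm from pins to bar; its two side legs run back along -x at y +45 and -45 mm (centre lines).
- keeper (a point): Where the middle of the bar sits when hooked; on the far half, 116 mm above the bench, axes as the mould's when shut. Keeper: dark steel hook 22 mm wide (y), wall on the -x side of the seat, ledge 3 mm below it out to 14 mm in +x. Hooked, the loop's legs lie 16 mm above the mould's top, with only a 4 mm foot plate (44 mm wide) below.
- keeper_lip (a point): Foremost (+x) point of the keeper's lip, a rounded nose: 3.5 mm beyond and 7 mm above the seat of the bar. The lip is 5 mm thick. The bar's centre must pass at least 4 mm beyond this point, go down to the ledge, and be drawn back under the lip; caught on the nose alone it is not hooked.
- release_bottle: White bottle standing, 64 mm across, 140 mm tall; leave alone. Origin under its centre.
- foot_cast: Pink plaster foot cast, 175 x 74 mm, 110 mm tall; leave alone. Origin under its centre, toes to +x.
- ear_defenders: Orange ear defenders lying down, about 130 x 170 mm, 72 mm tall; leave alone. Origin under the middle.
- rasp: Wood-handled rasp lying on the bench on the robot's side of the mould, 235 mm long along x, 26 mm thick; leave alone. Origin under its middle.

How it is judged (in metres and radians):
On the way, in this order (a step that is already met when the one before it is completed fails the run):
1. the loop's bar is down behind the keeper and under its lip, the lever still up (x of loop_bar in the frame of keeper between -0.004 and 0.005 m and z of loop_bar in the frame of keeper between -0.004 and 0.004 m and value of joint latch_lever above 0.2 rad), for 0.1 s.
2. the lever is pressed flat (value of joint latch_lever below 0.08 rad), for 0.1 s.
At the end, for the whole second after the job is handed in: Lever within 0.08 rad of flat, loop bar seated under the keeper's lip (within 4 mm along and in height of its seat), mould half drawn to within 0.012 rad of shut, all staying so by itself (value of joint latch_lever below 0.08 rad and value of joint mould_half below 0.012 rad and x of loop_bar in the frame of keeper between -0.004 and 0.004 m and z of loop_bar in the frame of keeper between -0.004 and 0.004 m); the robot touches nothing.
It fails at once if the bottle is shifted or tipped (distance of release_bottle from where it was at the start of the episode above 0.02 m or angle between release_bottle's own z axis and vertical above 0.3 rad).
It fails at once if the foot cast is shifted or tipped (distance of foot_cast from where it was at the start of the episode above 0.02 m or angle between foot_cast's own z axis and vertical above 0.3 rad).
It fails at once if the ear defenders are shifted (distance of ear_defenders from where it was at the start of the episode above 0.02 m).
It fails at once if the rasp is shifted (distance of rasp from where it was at the start of the episode above 0.02 m).
It also fails if it takes over 61 s, if anything falls off the work surface, if the arm or the gripper's body presses on something with over 40 N, if the wrist force passes 120 N, or if a joint passes its speed limit or range.

### The arm

A 7-joint arm with a two-finger parallel gripper is mounted at the origin on the work surface. World frame = base frame: x ahead of the robot, y to its left, z up, the work surface at z = 0. Lengths are in mm, angles in rad, forces in N, time in s.
With the tool pointing down it reaches from about 425 to 875 mm from the base axis. Payload 4.7 kg.
Tool frame: the origin (TCP) lies between the finger pads; the fingertips stand env.tip_reach ahead of it and the grasp point (between the pads) lies 5 mm behind it (env.tip_reach is the distance from the TCP to the fingertips, in mm); z points along the fingers, y is the direction in which the jaws open and shut (so a half turn about z gives the same grasp; the last joint's range is limited). The gripper opens to 87 mm and grips with 3 to 60 N. Pads are 19 mm wide; open, the fingers measure 117 mm over their backs; the gripper's body (75 mm by 190 mm) begins 51 mm behind the grasp point.
Start: joints at [1.327, 0.321, -0.07, 1.45, 0.023, 1.371, -0.057], TCP at [165.699, -628.544, 236.587] pointing down, gripper open.
Joint ranges: [-2.86, 2.86], [-0.3, 2.09], [-1.38, 1.24], [0.06, 2.45], [-1.56, 4.7], [0.09, 2.05], [-2.69, 2.69]. Speed limits (rad/s): [2.57, 2.57, 3.14, 3.14, 3.14, 3.14, 3.14].

### API

Orientations are given as a rotation vector (axis times angle).
In Python, from cell import env, eoat, viewer, order, monitor gives the robot as it stands. Calls block until the motion is done:
- env.move_to(position, orientation): joint-space move of the TCP to a pose.
- env.line_to(position, rotation=None, speed=150): straight line of the TCP; rotation=None keeps the orientation; speed is the mean speed in mm/s.
- env.set_joints(angles): joint-space move.
- eoat.gripper_open() and eoat.clamp(): open the fingers fully, or close them until they stop; the grip force is fixed at half the most.
- env.wait(seconds).
- env.inverse_kinematics(position, orientation): joint angles nearest the present ones, or None.
- viewer.grab_frame(name): name is "side" or "top" or "wrist"; returns a dict with "pixels" (420x560x3 uint8, red, green, blue), "z_map" (420x560 float32, mm along the optical axis (not along the pixel's ray), 0 where there is no reading), "fx", "fy", "cx", "cy" (pixels), "origin" and "orientation" of the camera in the world. Camera axes: x right, y up, looking along -z (the intrinsics and any distortion apply to the point x, -y, -z); pixel columns grow to the right and rows downward; lengths in mm; the calibration is good to about 2 mm. A picture is of the moment at which its call begins.
A pose or a line that the arm cannot do raises env.MotionError and nothing moves.
- order.sign_off(): hands the job in, once; it reports no verdict.
Readings, each from a call of its own:
- monitor.read_time_s(): time.
- monitor.read_joint_pos(): joint angles.
- monitor.read_qvel(): joint speeds.
- monitor.read_joint_torque(): joint torques, N m.
- monitor.read_eef_pos(): TCP position.
- monitor.read_orientation(): TCP orientation.
- monitor.read_ft_force(): force on the tool from outside, world axes, zero at the start.
- monitor.read_torque(): the same for the moment, N m.
- monitor.read_finger_gap(): finger opening in mm.
Only numpy, scipy, OpenCV 4.12 (cv2) and the standard library are available. Lean on these libraries where they do the work, as an engineer would, in place of code of your own. Each camera call takes 0.05 s, during which the arm holds its last target.

## Working session

There is one attempt and no reset: what is moved stays moved. The work goes in short steps, each a Python script; the robot and the scene stay as the last script left them, time stands still between calls to the robot, and variables do not carry over. Pictures are saved under pics/ and viewed, and the job is handed in when it is done.

```bash
ls; mkdir -p pics
cat > h.py <<'E'
import numpy as np, cv2
from cell import env, eoat, viewer, order, monitor
from scipy.spatial.transform import Rotation as R
def snap(n,f):
    d=viewer.grab_frame(n); cv2.imwrite(f'pics/{f}.png',d['pixels'][:,:,::-1]); np.savez(f'pics/{f}.npz',**{k:np.array(v) for k,v in d.items()}); return d
E
python3 - <<'E'
from h import *
for n in ['side','top','wrist']:
    d=snap(n,n+'0'); print(n,d['origin'],d['orientation'],d['fx'],d['cx'],d['cy'],[k for k in d])
print(env.tip_reach,monitor.read_time_s(),monitor.read_orientation(),monitor.read_finger_gap())
E
```

```text
pics
side [412.47591749 790.91634285 847.77354732] [ 0.13329982 -1.17161014 -2.69257369] 476.10376533092324 283.5312139685644 212.43956660352623 ['pixels', 'z_map', 'fx', 'fy', 'cx', 'cy', 'origin', 'orientation']
top [ 479.32805939   21.50734741 1030.88961987] [ 0.08744077 -0.13818908 -1.57362179] 425.32887345701556 278.31440817177855 204.84971142624175 ['pixels', 'z_map', 'fx', 'fy', 'cx', 'cy', 'origin', 'orientation']
wrist [ 246.96419254 -606.69854863  383.82826174] [-0.26146937  0.20321954 -1.30193265] 330.40269275420405 280.38563630437596 206.86543161978207 ['pixels', 'z_map', 'fx', 'fy', 'cx', 'cy', 'origin', 'orientation']
14.0 0.15 [-3.11412555e+00 -4.03690679e-01  4.61369263e-04] 87.11157832573775
```

View pics/top0.png

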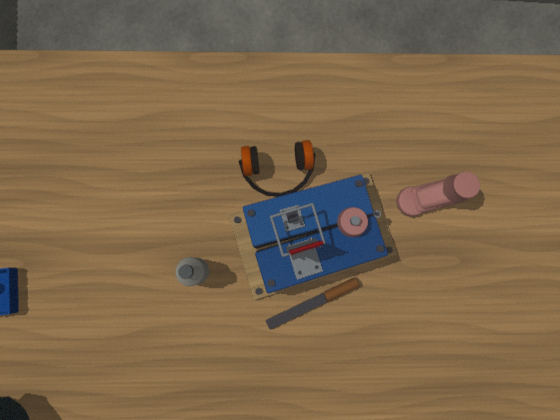

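View pics/side0.png

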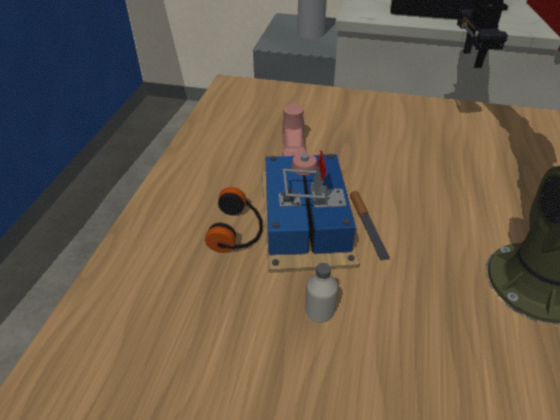

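View pics/wrist0.png

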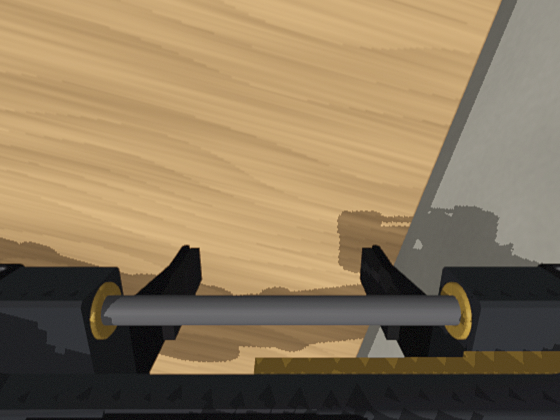

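```bash
cat >> h.py <<'E'
def cloud(d):
    fx,fy,cx,cy=[float(d[k]) for k in('fx','fy','cx','cy')]
    z=np.asarray(d['z_map'],float); v,u=np.mgrid[:z.shape[0],:z.shape[1]]
    P=np.stack([(u-cx)/fx*z,-(v-cy)/fy*z,-z],-1)
    return P@R.from_rotvec(d['orientation']).as_matrix().T+d['origin']
def ray(d,u,v):
    r=np.array([(u-float(d['cx']))/float(d['fx']),-(v-float(d['cy']))/float(d['fy']),-1.])
    return np.array(d['origin']),R.from_rotvec(d['orientation']).as_matrix()@r
def onplane(d,u,v,z):
    o,r=ray(d,u,v); return o+r*(z-o[2])/r[2]
def proj(d,p):
    q=R.from_rotvec(d['orientation']).as_matrix().T@(np.asarray(p,float)-d['origin'])
    return np.array([float(d['cx'])+float(d['fx'])*q[0]/-q[2], float(d['cy'])+float(d['fy'])*q[1]/q[2]])
E
python3 - <<'E'
from h import *
for n,pts in(('top0',[(355,221),(305,246),(275,205),(320,203),(293,215),(190,271),(300,300),(465,185),(10,290),(500,300)]),('side0',[(304,156),(288,171),(318,173),(287,200),(322,190),(300,240)])):
    d=np.load(f'pics/{n}.npz'); C=cloud(d)
    for u,v in pts: print(n,u,v,C[v,u].round(0),d['z_map'][v,u])
    print(proj(d,[0,0,0]))
d=np.load('pics/top0.npz');C=cloud(d);im=d['pixels'].astype(int)
blue=(im[...,2]>100)&(im[...,0]<70)&(abs(C[...,2]-100)<6)
print(blue.sum()); p=C[blue]; print(p.mean(0),np.median(p[:,2]))
r=cv2.minAreaRect(p[:,:2].astype(np.float32)); print(r,cv2.boxPoints(r))
for n in('top0','side0'):
    d=np.load(f'pics/{n}.npz'); x=d['pixels'][:,:,::-1]
    c=x[170:300,215:405] if n=='top0' else x[140:280,230:380]
    cv2.imwrite(f'pics/{n}c.png',cv2.resize(c,None,fx=4,fy=4,interpolation=cv2.INTER_CUBIC))
E
```

```text
top0 355 221 [ 573. -170.  138.] 902.8087
top0 305 246 [517. -56. 218.] 812.4685
top0 275 205 [614.  -2.  97.] 943.7243
top0 320 203 [ 618. -102.  100.] 944.3415
top0 293 215 [588. -40. 125.] 914.10297
top0 190 271 [471. 175. 141.] 874.4172
top0 300 300 [400. -62.   0.] 1010.8801
top0 465 185 [ 656. -427.  110.] 950.87463
top0 10 290 [431. 597.  32.] 962.1629
top0 500 300 [ 394. -547.   -2.] 1027.8809
[275.05481728 482.69764294]
side0 304 156 [ 577. -166.  138.] 1193.0548
side0 288 171 [599. -79. 153.] 1124.048
side0 318 173 [526. -65. 170.] 1091.2372
side0 287 200 [590. -27. 108.] 1116.5292
side0 322 190 [509. -24. 156.] 1068.9546
side0 300 240 [542.  53.  65.] 1081.2664
[539.47789844 281.29125464]
6685
[559.38771027 -83.61891391  99.61437709] 99.62042937212607
((553.9998779296875, -88.3236083984375), (193.1958465576172, 276.9930114746094), 15.445097923278809) [[ 424.00684    19.445784]
 [ 497.77417  -247.54393 ]
 [ 683.9929   -196.093   ]
 [ 610.2256     70.89671 ]]
```

View pics/top0c.png

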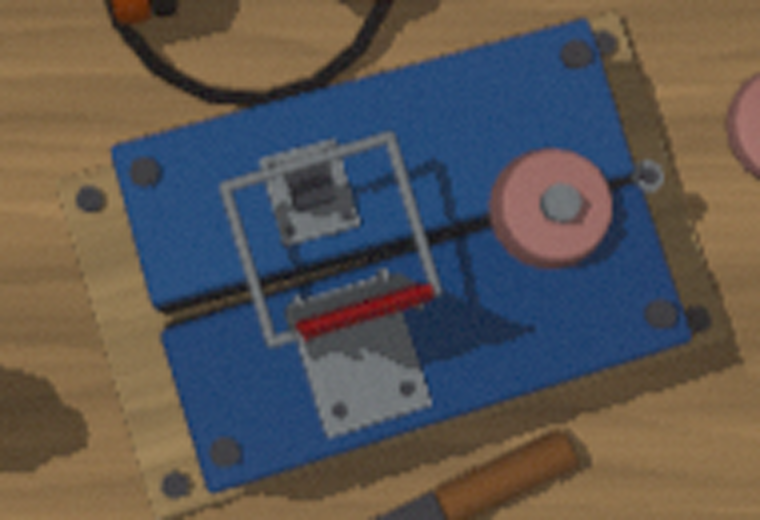

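View pics/side0c.png

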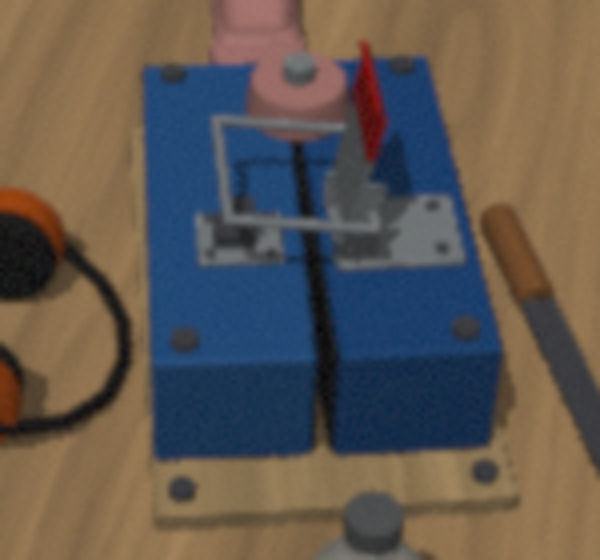

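Run:
```python
from h import *
d=np.load('pics/top0.npz');C=cloud(d);im=d['pixels'].astype(int)
blue=((im[...,2]>75)&(im[...,0]<60)&(im[...,2]>im[...,0]*1.8)&(abs(C[...,2]-100)<8)).astype(np.uint8)
n,l,st,ce=cv2.connectedComponentsWithStats(blue)
for i in np.argsort(-st[1:,4])[:3]+1:
    m=l==i; cs,_=cv2.findContours(m.astype(np.uint8),0,2); c=max(cs,key=cv2.contourArea)[:,0]
    P=np.array([onplane(d,u,v,100)[:2] for u,v in c]).astype(np.float32)
    r=cv2.minAreaRect(P); print(st[i],r); print(cv2.boxPoints(r).round(1))
# pin top & red tail
for n in('top0','side0'):
    d=np.load(f'pics/{n}.npz');C=cloud(d);im=d['pixels'].astype(int)
    red=(im[...,0]>110)&(im[...,1]<50)&(im[...,2]<50)&(C[...,2]>100)
    print(n,red.sum()); vv,uu=np.where(red)
    for k in np.linspace(0,len(vv)-1,12).astype(int): print(uu[k],vv[k],C[vv[k],uu[k]].round(0))
```

```text
[ 243  175  130   71 3372] ((603.6380615234375, -74.67161560058594), (91.51590728759766, 276.8505554199219), 15.230266571044922)
[[ 523.1   46.9]
 [ 595.9 -220.3]
 [ 684.2 -196.2]
 [ 611.4   70.9]]
[ 256  216  132   77 3019] ((506.6531677246094, -102.72554016113281), (91.27404022216797, 277.4240417480469), 16.789146423339844)
[[ 422.9   16.9]
 [ 503.  -248.7]
 [ 590.4 -222.3]
 [ 510.3   43.3]]
[274 207  44  32 535] ((574.3359375, -46.10457992553711), (51.2708740234375, 87.68936920166016), 16.246990203857422)
[[537.5 -11.2]
 [562.  -95.4]
 [611.2 -81. ]
 [586.7   3.2]]
top0 55
318 242 [525. -81. 218.]
322 242 [524. -88. 222.]
319 243 [523. -82. 220.]
316 244 [521. -77. 219.]
312 245 [519. -69. 219.]
308 246 [517. -61. 217.]
304 247 [515. -53. 220.]
300 248 [513. -46. 219.]
296 249 [512. -38. 218.]
293 250 [510. -32. 221.]
290 251 [508. -27. 220.]
291 252 [506. -29. 218.]
side0 25
321 152 [524. -83. 217.]
321 154 [522. -71. 220.]
322 155 [520. -70. 219.]
322 156 [519. -67. 218.]
322 157 [519. -64. 218.]
322 159 [517. -52. 221.]
323 160 [514. -47. 222.]
323 161 [514. -50. 217.]
323 162 [514. -45. 218.]
323 164 [512. -37. 219.]
323 165 [512. -33. 219.]
324 167 [508. -23. 222.]
```

Run:
```python
from h import *
d=np.load('pics/wrist0.npz'); o,r=ray(d,280,120)
T=np.array([165.699,-628.544,236.587]); Rt=R.from_rotvec([-3.11412555,-4.03690679e-01,4.6e-4])
print('cam in tool',Rt.inv().apply(o-T),'ray tool',Rt.inv().apply(r)); print(Rt.as_matrix())
# new orientation: tool y along mould y, vertical
a=np.deg2rad(16.8)
# tool: z down; currently y axis:
print('tool y now',Rt.apply([0,1,0]),'x',Rt.apply([1,0,0]))
y=np.array([-np.sin(a),np.cos(a),0]); 
if y@Rt.apply([0,1,0])<0:y=-y
z=np.array([0,0,-1.]); x=np.cross(y,z)
M=R.from_matrix(np.stack([x,y,z],1)); tgt=np.array([560,-45,130.])
oc=M.apply(Rt.inv().apply(o-T)); rc=M.apply(Rt.inv().apply(r)); 
cz=400; t=(cz-130)/-rc[2]; cam=tgt-rc*t; tcp=cam-oc; print('tcp',tcp,'cam',cam,M.as_rotvec())
q=env.inverse_kinematics(list(tcp),list(M.as_rotvec())); print(q)
```

```text
cam in tool [  84.13314966   -0.61393368 -147.24972203] ray tool [-5.25292796e-02 -1.01354238e-03  1.03264781e+00]
[[ 9.66946452e-01  2.54979092e-01 -4.71866876e-04]
 [ 2.54979505e-01 -9.66945500e-01  1.36107470e-03]
 [-1.09223961e-04 -1.43640274e-03 -9.99998962e-01]]
tool y now [ 0.25497909 -0.9669455  -0.0014364 ] x [ 9.66946452e-01  2.54979505e-01 -1.09223961e-04]
tcp [492.86004505 -66.18887183 252.75027797] cam [573.22490325 -41.28398571 400.        ] [3.10789069 0.45893337 0.        ]
[ 0.83420998  0.01763803 -0.75439258  1.77333932  0.0123647   1.35541606
 -1.20032868]
```

Run:
```python
from h import *
try: env.line_to([495,-66,285],[3.10789069,0.45893337,0.],speed=250)
except env.MotionError as e: print(e)
print(monitor.read_eef_pos(),monitor.read_joint_pos(),monitor.read_time_s())
d=snap('wrist','wrist1'); print(d['origin'],d['orientation'])
cv2.imwrite('pics/wrist1b.png',cv2.resize(d['pixels'][:300,:,::-1],None,fx=1.42,fy=1.42))
```

```text
[494.71289425 -66.78041307 284.92244643] [ 0.7565431   0.00335345 -0.6706105   1.72011376  0.00235977  1.41913528
 -1.19339877] 2.9167
[575.31686722 -42.39007396 433.13160515] [-0.26533785  0.19659747 -1.26849449]
```

View pics/wrist1.png

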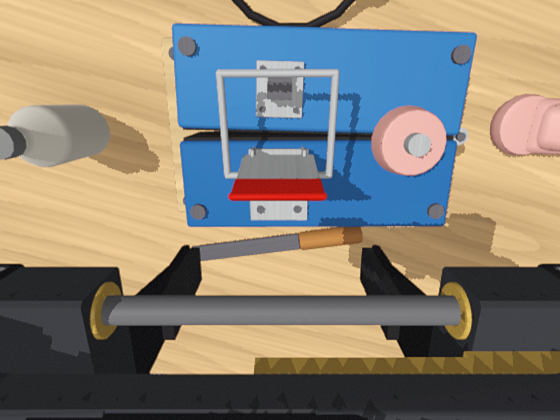

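Run:
```python
from h import *
d=np.load('pics/wrist1.npz');C=cloud(d);im=d['pixels'].astype(int)
print('top z', np.median(C[200:220,350:420,2]), np.median(C[40:110,370:440,2]))
blue=((im[...,2]>80)&(im[...,0]<90)&(im[...,2]>im[...,0]*1.6)&(abs(C[...,2]-100)<6))
pts=[];
for u in list(range(205,245,4))+list(range(320,430,4)):
    v=np.where(blue[:,u])[0].max()+.5; pts.append(onplane(d,u,v,100)[:2])
pts=np.array(pts); vx,vy,x0,y0=cv2.fitLine(pts.astype(np.float32),cv2.DIST_HUBER,0,.01,.01).ravel()
yaw=np.arctan2(vy,vx)-np.pi/2
if yaw<-np.pi/2: yaw+=np.pi
print('yaw deg',np.rad2deg(yaw), 'resid',np.abs((pts-[x0,y0])@[-vy,vx]).max())
ex=np.array([np.cos(yaw),np.sin(yaw)]);ey=np.array([-ex[1],ex[0]])
# toe and heel end of near half
toe=np.array([onplane(d,np.where(blue[v])[0].min()-.5,v,100)[:2] for v in range(150,215,4)])
heel=np.array([onplane(d,np.where(blue[v])[0].max()+.5,v,100)[:2] for v in range(170,215,4)])
print('toe y',np.median(toe@ey),'heel',np.median(heel@ey),'diff',np.median(toe@ey)-np.median(heel@ey))
xn=np.median(pts@ex); 
cy=(np.median(toe@ey)+np.median(heel@ey))/2
O=(xn+95)*ex+cy*ey; print('origin',O)
# ankle pin
g=(abs(C[...,2]-138)<5)&(im.max(-1)-im.min(-1)<25); g[:, :395]=0; g[:,440:]=0; g[:120]=0; g[175:]=0
vv,uu=np.where(g); p=onplane(d,uu.mean(),vv.mean(),138)[:2]-O; print('pin px',uu.mean(),vv.mean(),len(uu),'mould',p@ex,p@ey, np.median(C[g][:,2]))
def M(P): 
    P=np.atleast_2d(P); q=P[:,:2]-O; return np.stack([q@ex,q@ey,P[:,2]],1).round(1)
np.savez('mould.npz',O=O,yaw=yaw)
print('bar'); 
for u in (230,245,255,300,310,325):
    c=C[64:82,u]; k=c[:,2]>130; print(u,np.where(k)[0]+64,M(c[k].mean(0)) if k.any() else '')
print('legs')
for v in (85,100,115,130,145,160,172):
    for lo,hi in((212,240),(320,345)):
        c=C[v,lo:hi];k=c[:,2]>125; print(v,np.where(k)[0]+lo,M(c[k].mean(0)) if k.any() else '')
print('keeper/red')
for u,v in((280,82),(280,86),(280,90),(280,95),(272,86),(288,86),(280,104),(240,195),(280,192),(280,186),(280,180),(280,170),(320,195),(280,198)): print(u,v,M(C[v,u]),im[v,u])
x=d['pixels'][50:210,200:350,::-1]; cv2.imwrite('pics/w1c.png',cv2.resize(x,None,fx=3.7,fy=3.7,interpolation=cv2.INTER_CUBIC))
```

```text
top z 99.99832219275035 100.06326626844188
yaw deg 16.697994 resid 9.508677482996506e-06
toe y -105.8348673372201 heel -381.74434207928596 diff 275.90947474206587
origin [555.39284033 -87.91750324]
pin px 418.09502262443436 144.2579185520362 442 mould -3.7164061445432375 -84.07752883692939 137.9304569540813
bar
230 [69 70 71 72 73 74 75 76] [[ 53.5  76.5 159.3]]
245 [69 70 71 72 73 74 75 76] [[ 53.5  64.9 159.8]]
255 [69 70 71 72 73 74 75 76] [[ 53.5  57.2 159.7]]
300 [69 70 71 72 73 74 75 76] [[ 53.5  22.6 159.6]]
310 [69 70 71 72 73 74 75 76] [[ 53.5  14.9 159.6]]
325 [69 70 71 72 73 74 75 76] [[ 53.6   3.4 159.2]]
legs
85 [217 218 219 220 221 222 223 224] [[ 44.5  84.5 158.3]]
85 [331 332 333 334 335 336 337 338] [[ 44.6  -4.6 158. ]]
100 [218 219 220 221 222 223 224 225] [[ 33.4  84.7 156.2]]
100 [330 331 332 333 334 335 336 337] [[ 33.4  -4.7 156.1]]
115 [219 220 221 222 223 224 225 226] [[ 21.8  84.7 154.9]]
115 [329 330 331 332 333 334 335 336] [[ 21.8  -4.7 154.5]]
130 [221 222 223 224 225 226 227] [[  9.8  84.4 153.3]]
130 [328 329 330 331 332 333 334 335] [[  9.8  -4.6 153.
[... 311 characters left out ...]
 149.6]]
172 [320 321 322 323 324 325 326 327 328 329 330 331 332] [[-26.8  -2.4 147. ]]
keeper/red
280 82 [[ 48.6  38.  124.1]] [106 105 109]
280 86 [[ 45.2  38.  124.9]] [76 75 80]
280 90 [[ 41.9  38.  126.7]] [106 103 109]
280 95 [[ 37.8  38.  124.3]] [119 116 122]
272 86 [[ 45.2  45.  126.4]] [77 75 78]
288 86 [[ 45.2  31.  125.4]] [77 75 79]
280 104 [[ 30.   38.1 104.1]] [136 139 138]
240 195 [[-27.5  64.8 219.5]] [216  29  16]
280 192 [[-26.1  38.  217.1]] [156  18   9]
280 186 [[-26.   38.  200.7]] [159  19  11]
280 180 [[-24.   38.  190.3]] [157  19  15]
280 170 [[-21.6  38.  164.1]] [133 133 133]
320 195 [[-27.6  11.1 219.3]] [219  38  29]
280 198 [[-29.8  38.  218.9]] [212  25  12]
```

View pics/w1c.png

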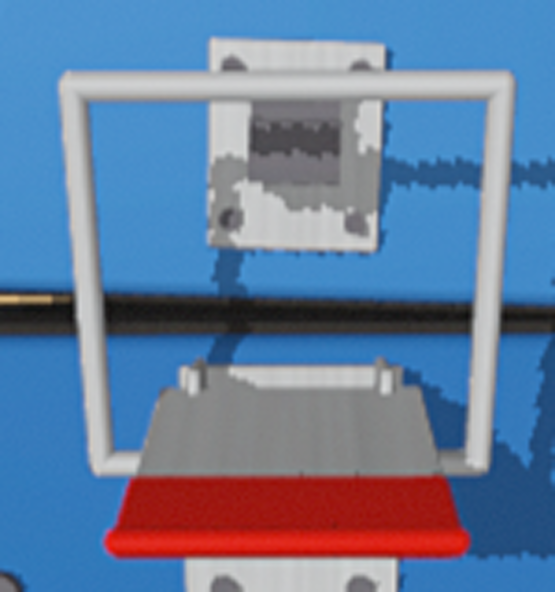

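```bash
cat >> h.py <<'E'
try:
    _m=np.load('mould.npz'); yaw=float(_m['yaw']); EX=np.array([np.cos(yaw),np.sin(yaw),0]); EY=np.array([-EX[1],EX[0],0])
    O3=np.array([*_m['O'],0])-3.7*EX
except Exception as e: print(e)
def W(x,y,z): return O3+x*EX+y*EY+np.array([0,0,z])
def toM(P): q=np.asarray(P)-O3; return np.stack([q@EX,q@EY,q[...,2]],-1)
def ori(t):
    B=R.from_matrix(np.stack([EX,-EY,[0,0,-1.]],1)); return R.from_rotvec(EY*t)*B
S=58; YL=84.7; D0=0.1; R0=0.143
def pins(th): return -20-22*np.cos(th-.14),124+22*np.sin(th-.14)
def bar(th,r): px,pz=pins(th); return px+84*np.cos(r),pz+84*np.sin(r)
def pose(th,r,dz=0,d=None):
    px,pz=pins(th); d=D0-(r-R0) if d is None else d
    o=ori(d); p=W(px+S*np.cos(r),YL,pz+S*np.sin(r)); p=p-dz*o.apply([0,0,1]); return list(p),list(o.as_rotvec())
def st(): return 't%.2f'%monitor.read_time_s(), 'M',toM(monitor.read_eef_pos()).round(1),'F',np.round(monitor.read_ft_force(),1)
E
python3 - <<'E'
from h import *
d=np.load('pics/wrist1.npz'); print('hinge',toM(onplane(d,460,137,20)),toM(onplane(d,460,137,100)))
for u in (276,284):
  print([toM(cloud(d)[v,u]).round(1).tolist() for v in range(76,84)])
q=lambda a:np.round(env.inverse_kinematics(*a),2) if env.inverse_kinematics(*a) is not None else None
for a in [(1.46,.143,60),(1.46,.143),(1.82,.1),(1.82,-.358),(1.12,-.33)]: print(a,bar(*a[:2]),pose(*a)[0],q(pose(*a)))
E
```

```text
hinge [  -5.52010085 -183.27002844   20.        ] [   2.49385732 -140.44532695  100.        ]
[[54.8, 41.1, 159.0], [57.1, 41.7, 113.2], [56.2, 41.7, 113.6], [55.3, 41.7, 114.1], [54.6, 41.7, 112.8], [53.7, 41.7, 113.2], [52.2, 41.5, 125.3], [51.3, 41.5, 126.3]]
[[54.8, 34.9, 158.9], [57.0, 34.4, 113.7], [56.2, 34.4, 113.3], [55.4, 34.4, 112.1], [54.6, 34.4, 112.4], [53.6, 34.4, 115.3], [52.3, 34.5, 123.7], [51.4, 34.5, 125.4]]
(1.46, 0.143, 60) (np.float64(57.6827446320004), np.float64(157.28283514220402)) [np.float64(563.8506413166356), np.float64(3.048454220398349), np.float64(213.27774367281822)] [ 0.59  0.32 -0.8   1.6   0.24  1.42 -1.52]
(1.46, 0.143) (np.float64(57.6827446320004), np.float64(157.28283514220402)) [np.float64(558.1132195741903), np.float64(1.3273639743386667), np.float64(153.57749375613668)] [ 0.58  0.35 -0.78  1.69  0.27  1.31 -1.54]
(1.82, 0.1) (np.float64(65.97805843263134), np.float64(154.25495744669124)) [np.float64(565.9289618973786), np.float64(3.671901029831872), np.float64(151.6592886138737)] [ 0.56  0.41 -0.8   1.63  0.31  1.37 -1.58]
(1.82, -0.358) (np.float64(61.07206653934524), np.float64(116.43520459685905)) [np.float64(562.6843323126056), np.float64(2.698589221652071), np.float64(125.54564974137054)] [ 0.44  0.87 -0.95  1.29  0.57  1.91 -1.78]
(1.12, -0.33) (np.float64(47.21306082752773), np.float64(115.0513277656544)) [np.float64(549.174564340225), np.float64(-1.354020282679798), np.float64(123.47644650392098)] [ 0.47  0.81 -0.92  1.36  0.54  1.85 -1.76]
```

Run:
```python
from h import *
p,o=pose(1.46,.143,75); env.line_to(p,o,speed=150); print(st())
p,o=pose(1.46,.143,0); env.line_to(p,o,speed=80); print(st())
d=snap('wrist','wrist2'); snap('side','side2')
```

```text
('t3.88', 'M', array([ 39.1,  84.1, 228.5]), 'F', array([-0.3, -0.2,  0.7]))
('t4.96', 'M', array([ 32.4,  84.7, 154.1]), 'F', array([-0.4,  1.4, -0. ]))
```

View pics/wrist2.png

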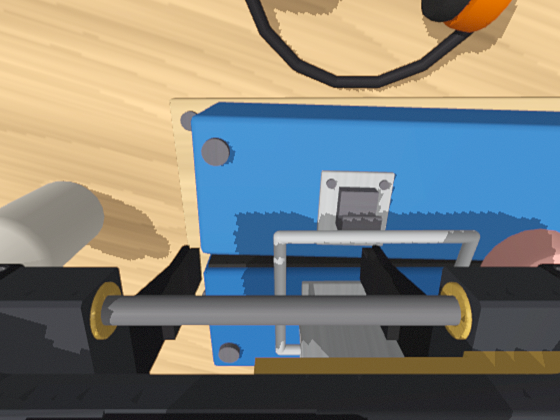

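View pics/side2.png

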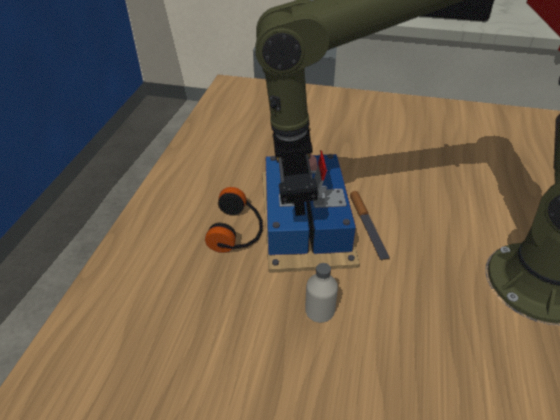

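The wrist view puts the toe-side leg at column 280, midway between the fingers at 200 and 362. In the side view the gripper is clear of the lever.

```bash
python3 - <<'E'
from h import *
eoat.clamp(); print(st(),monitor.read_finger_gap())
for th,r in((1.58,.13),(1.70,.11),(1.82,.10)):
    p,o=pose(th,r); env.line_to(p,o,speed=60); print(st())
d=snap('wrist','wrist3'); snap('side','side3'); print(monitor.read_finger_gap())
E
python3 - <<'E'
import cv2
x=cv2.imread('pics/side3.png')[120:270,220:390]; cv2.imwrite('pics/side3c.png',cv2.resize(x,None,fx=4,fy=4,interpolation=2))
E
```

```text
('t6.36', 'M', array([ 32. ,  85.1, 153.6]), 'F', array([-0.1,  0.3,  0.5])) 4.726353630013397
('t6.61', 'M', array([ 33.7,  85. , 152.6]), 'F', array([-3.4, -0.2, -1.2]))
('t6.86', 'M', array([ 37.2,  84.9, 152. ]), 'F', array([-2.9,  1. , -1.5]))
('t7.11', 'M', array([ 40.3,  84.9, 151.7]), 'F', array([-2.9,  0.3, -0.2]))
4.441627324928465
```

View pics/wrist3.png

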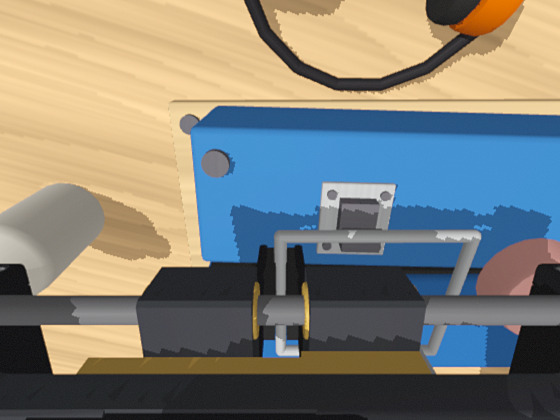

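View pics/side3c.png

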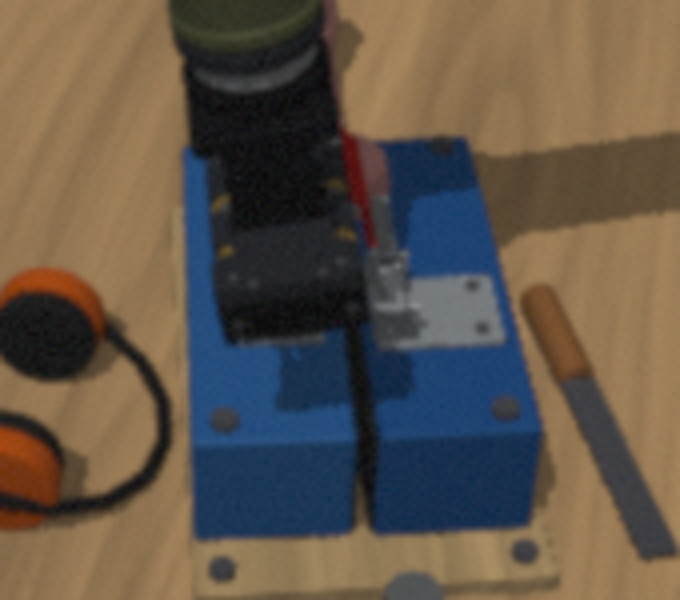

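Run:
```python
from h import *
d=np.load('pics/wrist3.npz');C=toM(cloud(d))
for u in(300,320,345,375,400,440,460):
    c=C[220:250,u];k=c[:,2]>138; print(u,c[k].mean(0).round(1))
for v in (250,260,335,345): 
    c=C[v,425:480];k=(c[:,2]>130)&(c[:,1]<5); print(v,c[k].mean(0).round(1) if k.any() else '')
print('keeper', [C[v,360].round(1).tolist() for v in range(194,232,4)])
```

```text
300 [ 62.9  75.8 152.3]
320 [ 66.5  66.9 155.7]
345 [ 67.   55.5 156. ]
375 [ 66.9  41.7 156. ]
400 [ 67.3  30.4 156.2]
440 [ 67.   11.8 155.7]
460 [ 67.2   2.8 155.9]
250 [ 58.5  -3.4 155.2]
260 [ 52.4  -3.3 154.5]
335 [ -2.2  -3.7 149.6]
345 [-11.8  -3.4 148.1]
keeper [[65.0, 37.1, 104.0], [62.5, 36.9, 104.4], [62.9, 38.4, 110.9], [61.3, 38.7, 113.0], [58.6, 38.3, 112.8], [56.2, 38.2, 113.2], [54.1, 38.2, 114.3], [50.7, 37.6, 113.0], [48.7, 37.7, 114.4], [68.7, 48.4, 154.0]]
```

Run:
```python
from h import *
for th,r in((1.82,0),(1.82,-.1),(1.82,-.2),(1.82,-.28),(1.82,-.34)):
    p,o=pose(th,r); env.line_to(p,o,speed=60); print(r,st(),bar(th,r))
env.wait(.2);print(st())
d=snap('wrist','wrist4'); snap('side','side4'); C=toM(cloud(d))
for u in(320,345,375,400,440,460):
    c=C[:320,u];k=(c[:,2]>108)&(c[:,2]<150)&(c[:,0]>52)&(c[:,0]<75); print(u,c[k].mean(0).round(1),k.sum())
```

```text
0 ('t7.46', 'M', array([ 42.1,  85.1, 145.1]), 'F', array([1.6, 1.6, 0. ])) (np.float64(66.39770854927717), np.float64(145.86895044835768))
-0.1 ('t7.71', 'M', array([ 41.3,  85. , 139.8]), 'F', array([ 1.3,  2.5, -0.1])) (np.float64(65.97805843263134), np.float64(137.48294345002412))
-0.2 ('t7.96', 'M', array([ 39.8,  85. , 134.4]), 'F', array([0.2, 1.4, 0.3])) (np.float64(64.72330108794146), np.float64(129.18072666157255))
-0.28 ('t8.21', 'M', array([ 38.4,  84.9, 130.8]), 'F', array([0.7, 3.2, 0.6])) (np.float64(63.12636536738192), np.float64(122.65507596897213))
-0.34 ('t8.46', 'M', array([ 37. ,  84.9, 127.3]), 'F', array([-1.3,  3.9,  1.3])) (np.float64(61.58910045365825), np.float64(117.85603470852928))
('t8.66', 'M', array([ 37.1,  84.9, 127.6]), 'F', array([0.1, 4. , 1.4]))
320 [ 63.5  66.9 120.4] 13
345 [ 63.7  55.6 120.5] 13
375 [ 61.7  40.7 116.7] 30
400 [ 61.4  29.2 117.9] 27
440 [ 63.9  12.3 120.7] 13
460 [ 63.8   3.2 120.6] 13
```

View pics/wrist4.png

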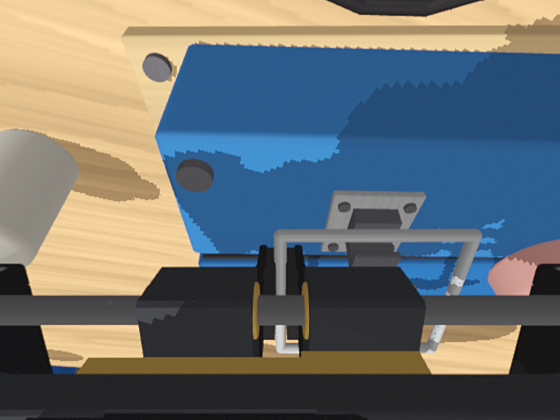

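Run:
```python
from h import *
for th in (1.82,1.7,1.58,1.46,1.36,1.28,1.22,1.17,1.13):
    r=np.arcsin((115.7-pins(th)[1])/84)
    p,o=pose(th,r); env.line_to(p,o,speed=50)
    f=monitor.read_ft_force(); print(th,round(r,3),st(),np.round(bar(th,r),1),'Fx',f@EX)
    if th<1.5 and f@EX>12: break
env.wait(.2); print(st())
d=snap('wrist','wrist5'); snap('side','side5'); C=toM(cloud(d))
for u in(320,345,375,400,440,460):
    c=C[:320,u];k=(c[:,2]>108)&(c[:,2]<150)&(c[:,0]>40)&(c[:,0]<75); print(u,c[k].mean(0).round(1),k.sum())
```

```text
1.82 -0.367 ('t9.01', 'M', array([ 36.4,  84.9, 125.3]), 'F', array([-1.3,  4.3,  4.3])) [ 60.8 115.7] Fx -0.017825935257515343
1.7 -0.369 ('t9.26', 'M', array([ 34.8,  84.9, 125.4]), 'F', array([1.5, 4.7, 3.3])) [ 58.1 115.7] Fx 2.8261069997116364
1.58 -0.367 ('t9.51', 'M', array([ 32.3,  84.9, 125.3]), 'F', array([1.9, 4.5, 4. ])) [ 55.5 115.7] Fx 3.1478042827443553
1.46 -0.36 ('t9.76', 'M', array([ 29.7,  84.9, 125.1]), 'F', array([1.8, 5.3, 2.9])) [ 53.1 115.7] Fx 3.274189525072084
1.36 -0.352 ('t10.01', 'M', array([ 27.6,  84.9, 124.9]), 'F', array([1.6, 5.6, 3.4])) [ 51.3 115.7] Fx 3.197348765366634
1.28 -0.344 ('t10.26', 'M', array([ 25.9,  84.9, 124.6]), 'F', array([1.5, 5.4, 3.9])) [ 49.9 115.7] Fx 2.994929730603769
1.22 -0.336 ('t10.51', 'M', array([ 24.7,  84.9, 124.4]), 'F', array([1.4, 5.3, 2.9])) [ 48.9 115.7] Fx 2.8420815043586916
1.17 -0.329 ('t10.76', 'M', array([ 24. ,  84.9, 124.3]), 'F', array([1.7, 5.6, 3.6])) [ 48.2 115.7] Fx 3.2222941339901254
1.13 -0.323 ('t11.01', 'M', array([ 23.7,  84.9, 124.2]), 'F', array([1.9, 5.4, 3.9])) [ 47.6 115.7] Fx 3.378160011336885
('t11.21', 'M', array([ 23.7,  84.9, 124.2]), 'F', array([1.8, 5.6, 3.4]))
320 [ 50.4  67.  117.6] 13
345 [ 50.   55.5 117.3] 12
375 [ 52.9  42.4 117.7] 61
400 [ 53.3  31.2 117.4] 61
440 [ 50.5  12.  117.1] 13
460 [ 51.    3.2 117.4] 13
```

View pics/wrist5.png

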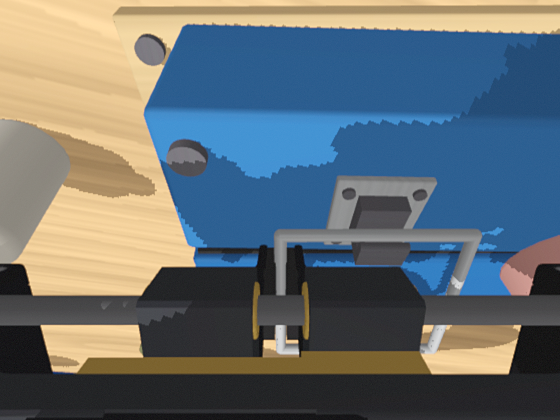

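Run:
```python
from h import *
eoat.gripper_open(); print(st())
o=R.from_rotvec(monitor.read_orientation()); p=monitor.read_eef_pos(); env.line_to(list(p-130*o.apply([0,0,1])),None,speed=150); print(st())
snap('side','side6')
d=snap('wrist','wrist6'); print(st())
x=cv2.imread('pics/side6.png')[120:270,220:390]; cv2.imwrite('pics/side6c.png',cv2.resize(x,None,fx=4,fy=4,interpolation=2))
```

```text
('t12.78', 'M', array([ 22.9,  84.7, 124. ]), 'F', array([ 0.3,  0.2, -0.1]))
('t13.79', 'M', array([ 92.3,  84.7, 233. ]), 'F', array([ 0. , -0.5,  0.5]))
('t13.89', 'M', array([ 92. ,  84.5, 232.9]), 'F', array([-0. , -0.5,  0.1]))
```

View pics/wrist6.png

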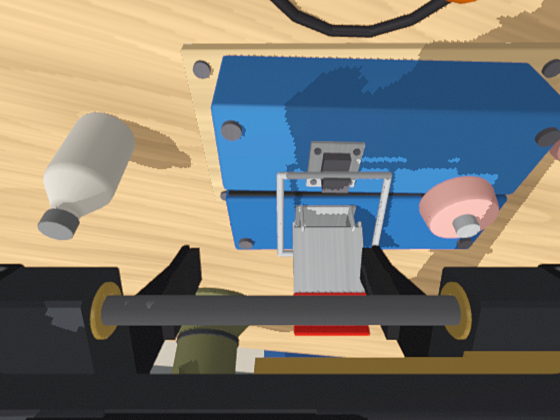

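View pics/side6c.png

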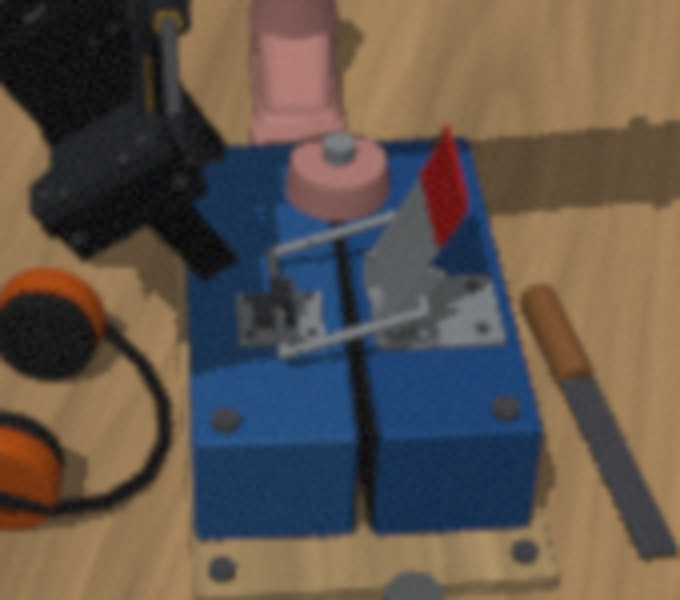

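Run:
```python
from h import *
d=np.load('pics/wrist6.npz'); C=toM(cloud(d))
for u in(295,305,335,365,380):
    c=C[165:190,u];k=(c[:,2]>110)&(c[:,2]<124); print(u,np.where(k)[0]+165,c[k].mean(0).round(1))
print([C[v,335].round(1).tolist() for v in range(152,196,3)])
for n in('side6','wrist6'):
    d=np.load(f'pics/{n}.npz');C=toM(cloud(d));im=d['pixels'].astype(int)
    red=(im[...,0]>110)&(im[...,1]<50)&(im[...,2]<50)&(C[...,2]>150)&(C[...,0]<10)
    print(n,red.sum(),C[red].mean(0) if red.any() else '',np.percentile(C[red],[2,50,98],axis=0).round(1) if red.any() else '')
```

```text
295 [171 172 173 174 175 176 177 178] [ 50.4  72.6 117.7]
305 [171 172 173 174 175 176 177 178] [ 50.1  64.3 117.4]
335 [165 166 167 168 169 170 171 172 173 174 175 176 177 178] [ 52.1  39.6 115.9]
365 [171 172 173 174 175 176 177 178] [ 50.1  14.7 117.4]
380 [171 172 173 174 175 176 177] [ 50.8   2.5 117.5]
[[62.1, 39.6, 103.3], [62.2, 40.0, 107.0], [61.7, 40.2, 110.1], [61.0, 40.4, 112.9], [57.9, 40.1, 113.2], [54.1, 39.5, 112.6], [50.5, 39.1, 112.5], [51.4, 39.7, 117.0], [48.8, 39.4, 117.9], [51.5, 40.4, 124.0], [48.9, 40.2, 124.9], [45.6, 39.8, 125.1], [41.7, 39.3, 124.9], [38.3, 38.8, 125.0], [1.2, 30.9, 95.0]]
side6 38 [-46.60400421  49.83587506 209.25910636] [[-49.9  17.6 190. ]
 [-47.1  51.  213.3]
 [-40.   72.8 215.6]]
wrist6 808 [-45.67887932  40.40264843 205.63458487] [[-49.2   9.5 181.3]
 [-47.5  40.4 209.9]
 [-35.3  71.5 214.2]]
```

```bash
cat >> h.py <<'E'
def press(th,r=78):
    c,s=np.cos(th),np.sin(th); x=-20-r*c+10*s; z=124+r*s+10*c
    return list(W(x+9.5,40,z+14))
V=list(ori(0).as_rotvec())
E
python3 - <<'E'
from h import *
for th in(1.35,.6,-.04): print(th,toM(np.array(press(th))).round(1),np.round(env.inverse_kinematics(press(th),V),2))
env.line_to(list(W(60,40,290)),V,speed=200); eoat.clamp(); print(st(),monitor.read_finger_gap())
env.line_to(list(W(0,40,250)),V,speed=150); env.line_to(press(1.4),V,speed=120); print(st())
for th in (1.25,1.1,.95):
    env.line_to(press(th),V,speed=60); print(th,st())
snap('side','side7');snap('wrist','wrist7')
x=cv2.imread('pics/side7.png')[120:270,220:390]; cv2.imwrite('pics/side7c.png',cv2.resize(x,None,fx=4,fy=4,interpolation=2))
E
```

```text
1.35 [-17.8  40.  216.3] [ 0.73  0.12 -0.72  1.76  0.08  1.29 -1.29]
0.6 [-69.2  40.  190.3] [ 0.79  0.01 -0.7   1.9   0.01  1.23 -1.19]
-0.04 [-88.8  40.  144.9] [ 0.81  0.02 -0.7   2.    0.01  1.13 -1.17]
('t16.13', 'M', array([ 60.,  40., 290.]), 'F', array([ 0.1,  0.5, -0.6])) 0.2719047147462215
('t17.22', 'M', array([-13.2,  40.1, 216.9]), 'F', array([ 1.4, -0.7, -0. ]))
1.25 ('t17.57', 'M', array([-25.7,  39.7, 215.7]), 'F', array([-0.7, -0.8,  0. ]))
1.1 ('t17.92', 'M', array([-37.4,  39.9, 212. ]), 'F', array([ 0.9,  0.5, -0.3]))
0.95 ('t18.27', 'M', array([-47.8,  40. , 207.3]), 'F', array([1.7, 0.6, 0. ]))
```

View pics/side7c.png

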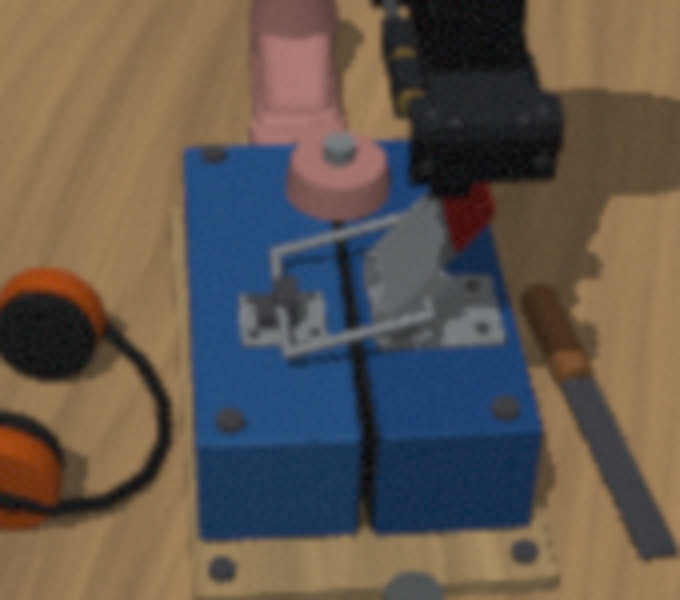

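View pics/wrist7.png

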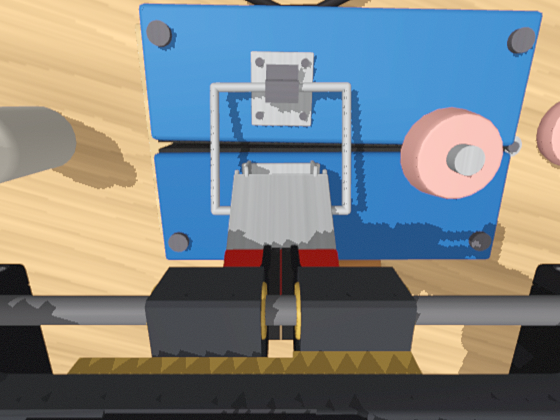

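The lip now covers the middle of the bar (wrist view, about (282,87)), so the loop is hooked. I'll go on pressing.

Run:
```python
from h import *
for th in (.8,.65,.5,.38,.28,.2,.12,.05,0,-.03):
    env.line_to(press(th),V,speed=50); f=monitor.read_ft_force(); print(th,st())
    if abs(f[2])>45: break
env.wait(.3); print(st(), 'flat TCP z should be 148')
snap('side','side8');snap('wrist','wrist8')
```

```text
0.8 ('t18.75', 'M', array([-58.1,  40. , 200.8]), 'F', array([3.3, 1.2, 0.3]))
0.65 ('t19.13', 'M', array([-67.3,  40. , 192.8]), 'F', array([2.6, 0.7, 0.7]))
0.5 ('t19.52', 'M', array([-75.3,  40. , 183.5]), 'F', array([ 0.6, -0.8,  0.5]))
0.38 ('t19.86', 'M', array([-80.2,  40.1, 175.5]), 'F', array([ 0.8, -0.3,  0.4]))
0.28 ('t20.17', 'M', array([-83.3,  40.1, 168.6]), 'F', array([ 0.9, -0.4,  0. ]))
0.2 ('t20.44', 'M', array([-85.4,  40.1, 162.9]), 'F', array([ 0.1, -0.2,  0.4]))
0.12 ('t20.72', 'M', array([-87.1,  40.1, 156.9]), 'F', array([-0. ,  0.1, -0.3]))
0.05 ('t20.98', 'M', array([-88.2,  40.1, 151.5]), 'F', array([ 0.6,  0.8, -0.7]))
0 ('t21.23', 'M', array([-87.9,  39.8, 148.4]), 'F', array([ 0.4, -0.3,  1.8]))
-0.03 ('t21.48', 'M', array([-87.8,  39.8, 148.1]), 'F', array([-4. ,  1.2, 17.4]))
('t21.77', 'M', array([-87.9,  39.8, 148.1]), 'F', array([-4.5,  0.8, 16.7])) flat TCP z should be 148
```

View pics/wrist8.png

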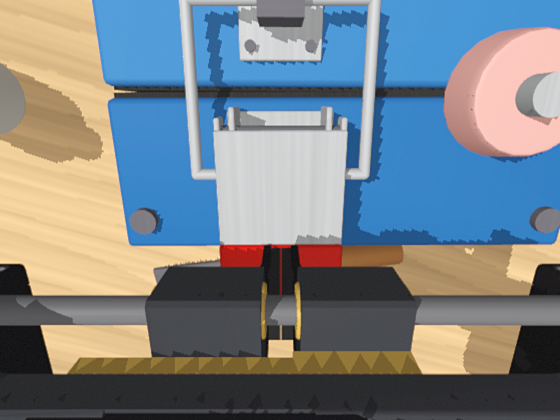

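Run:
```python
from h import *
p=np.array(monitor.read_eef_pos()); env.line_to(list(p+[0,0,40]),None,speed=80)
env.line_to([495,-66,285],V,speed=150); env.wait(.3); print(st())
d=snap('wrist','wrist9'); snap('side','side9'); C=toM(cloud(d))
x=cv2.imread('pics/side9.png')[120:270,220:390]; cv2.imwrite('pics/side9c.png',cv2.resize(x,None,fx=4,fy=4,interpolation=2))
for u in(235,250,280,310,325):
    c=C[:150,u];k=(c[:,2]>111)&(c[:,2]<130)&(c[:,0]>25)&(c[:,0]<75); print(u,np.where(k)[0][[0,-1]] if k.any() else '',c[k].mean(0).round(1),k.sum())
print([C[v,280].round(1).tolist() for v in range(68,106,2)])
im=d['pixels'].astype(int); red=(im[...,0]>110)&(im[...,1]<60)&(im[...,2]<60)&(C[...,2]>105)&(C[...,0]<0); print('red',np.percentile(C[red],[2,50,98],axis=0).round(1))
```

```text
('t23.71', 'M', array([-48.3,  38.4, 284.5]), 'F', array([ 0.6,  0. , -0.1]))
235 [90 96] [ 43.3  79.2 118.8] 7
250 [90 96] [ 43.3  65.7 119.2] 7
280 [ 75 104] [ 46.3  38.8 120.6] 30
310 [90 96] [ 43.3  11.8 119. ] 7
325 [ 90 114] [ 35.5  -2.  118.5] 25
[[65.4, 38.8, 104.1], [63.6, 38.8, 104.5], [61.9, 38.8, 104.4], [60.3, 38.8, 104.0], [58.0, 38.8, 111.6], [56.3, 38.8, 112.5], [54.6, 38.8, 112.7], [52.9, 38.8, 112.9], [51.1, 38.8, 113.6], [49.4, 38.8, 112.8], [47.3, 38.8, 125.2], [45.6, 38.8, 126.7], [43.9, 38.8, 126.1], [42.3, 38.8, 125.9], [40.6, 38.8, 124.5], [39.0, 38.8, 125.4], [37.3, 38.8, 126.4], [35.6, 38.8, 124.8], [33.9, 38.8, 126.2]]
red [[-110.3    7.9  132.6]
 [ -90.3   39.8  134.1]
 [ -37.    71.5  273.9]]
```

View pics/wrist9.png

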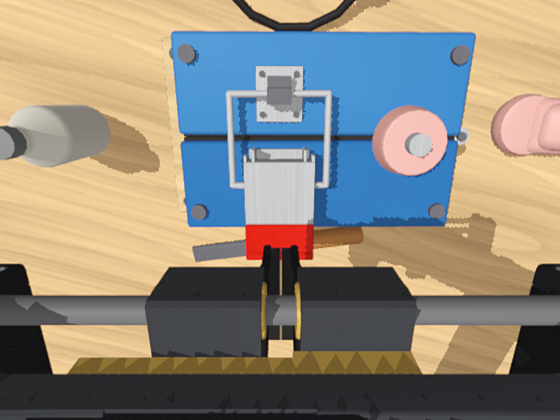

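View pics/side9c.png

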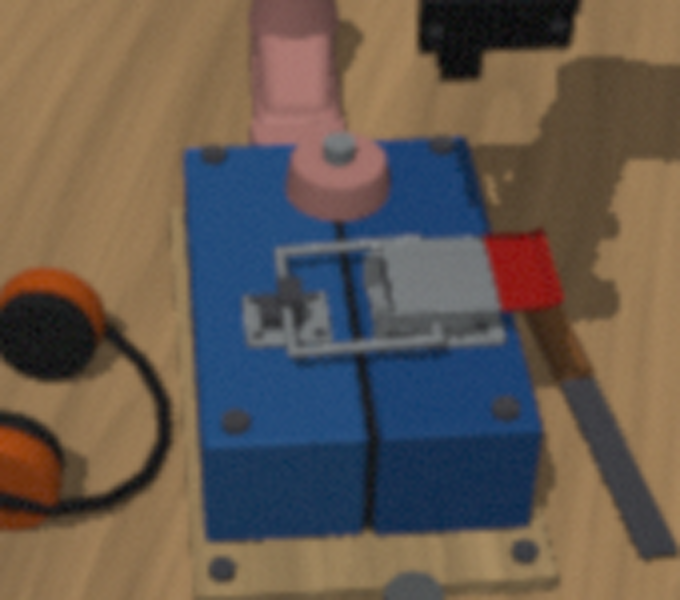

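Run:
```python
from h import *
print(st()); order.sign_off(); print(monitor.read_time_s())
```

```text
('t23.81', 'M', array([-48. ,  38.4, 284.8]), 'F', array([ 0.2, -0.9, -0.1]))
the job is handed in; nothing more can be done
the job is handed in; nothing more can be done
```

The latch is shut and I handed the job in at about 24 s, within the 61 s limit. I get no verdict, so this rests on my own camera and force checks.

**What I did:** I gripped the loop's toe-side leg and pulled the loop forward until the lever was at about 1.8 rad. I then lowered the bar beyond the lip onto the ledge and drew it back under the lip, with the lever still at about 1.2 rad. After letting go, I closed the fingers and pressed the tail down flat; at the stop the force was about 17 N. Then I backed the arm off.

**Last checks, with the arm clear and the wrist force about 0:**
- **Lever:** the tail's face was 134 mm above the bench, which matches flat, and it stayed there by itself.
- **Loop bar:** it measured at x 43.3, z 116.7 mm in the mould frame. The seat should be at about x 44, z 116, and the lip covered the middle of the bar in the picture.
- **Mould half:** the keeper had moved in by about 5 mm of its 6 mm opening. That leaves about 0.004 rad open, against the 0.012 allowed.
- **Objects nearby:** the bottle, foot cast, ear defenders and rasp looked undisturbed in the pictures; I did not measure them again.

**What disagreed:**
- The mould's near edge put its origin about 3.7 mm away from where the ankle pin and the loop put it. I used the pin and loop, and the later positions agreed with that.
- The tail force I read while pressing stayed under about 4 N until the stop, less than the 8 N mentioned. I only read it between steps, so a peak could have been missed.

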